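Centre-punch the cross on a test coupon

TASK

Take the spring-loaded centre punch from its cork stand and mark the metal coupon lying on the round steel block: set the point on the scribed cross and press the upright punch straight down until its spring snaps, and let it snap nowhere else. Then put the punch back in its cork stand as it was, standing upright with its collar resting on the cork, leaving the coupon on the block and the other things on the bench undisturbed.

Things in the scene. Friction and masses are not known exactly. Their poses are not given: they have to be found in the camera images.
- punch_grip (a point): middle of the grip of the automatic centre punch, a round steel hand tool (280 g) that starts upright in the cork stand; the point's z axis runs up along the tool. Grip barrel 22 mm in diameter, from 21 mm below this point to 29 mm above it, then a black cap 26 mm in diameter up to 37 mm above
- punch_point (a point): the rounded tip (7 mm in diameter) of the punch's spring plunger, on the tool's axis; with the plunger out it stands 12 mm beyond the nose, 80 mm below punch_grip
- plunger (a joint): how far the punch's plunger is pushed in, m: 0 when out; the nose itself meets the work at 0.012. Resistance is 3 to 5 N over the first 4 mm, climbs to 10 to 13 N at 6 to 7 mm, where the hidden spring snaps, then falls to about 4 N; past 8.5 mm it has surely snapped and pressing on to the nose does no harm. It springs out again when the punch is lifted
- cross (a point): centre of the black scribed cross (two 20 mm strokes) on the coupon's upper face: the place to punch. The coupon is a loose bare aluminium strip 80 x 36 x 4 mm, lying flat in any direction; this point is 20 mm from its centre along its length (the point's +x), away from the end with the 11 mm hole, and 34 mm above the bench
- coupon: the coupon; origin at the centre of its underside, x along its length towards the cross end, z up
- block: fixed round dark steel block under the coupon, 116 mm in diameter, 30 mm high; origin at the centre of its underside
- stand_mouth (a point): centre of the mouth of the fixed tall cork stand, a ring 86 mm in diameter and 55 mm high with a 26 mm hole right through; this point is at its top, 55 mm above the bench. When the punch is home its collar lies on this top and punch_grip is 28 mm above this point
- vial: bystander: small glass vial with white cap, 26 mm in diameter, 50 mm high; origin at its underside
- flask_ring: bystander: low wide loose cork ring, 84 mm in diameter, 30 mm high; origin at its underside
- jar: bystander: white plastic jar, 54 mm in diameter, 75 mm high; origin at its underside
- beaker: bystander: glass beaker, 68 mm in diameter at the rim, 85 mm high; origin at its underside
- punch_collar (a point): centre of the upper face of the punch's collar, on the tool's axis 21 mm below punch_grip. Collar 36 mm in diameter, 7 mm thick; fingertips on or close above it can push down without slipping. Below it a nose 18 mm in diameter, tapered to 10 mm at its end, 47 mm below this point
- pen: bystander: marker pen lying on its side, white with a black cap, 130 mm long, 17 mm thick; origin under its middle
- spare: bystander: square aluminium plate 50 x 50 x 4 mm with one 8 mm hole and no cross, lying on the bench near the robot; origin at the centre of its underside
- spatula: bystander: flat steel spatula lying at the left, 170 mm long; origin under its middle
Mind the look-alikes: they are no part of the job. Leave any orange or turquoise look-alike of the part that bears stand_mouth alone.

How it is judged:
By the outcome, as a careful person would: the job done as asked, in the order asked, and still so for the second after the job is handed in, with the robot touching nothing.
It also fails if it takes over 54 s, if anything falls off the work surface, if the arm or the gripper's body presses on something with over 40 N, if the wrist force passes 120 N, or if a joint passes its speed limit or range.

ROBOT

A 6-joint arm with a two-finger parallel gripper is mounted at the origin on the work surface. World frame = base frame: x ahead of the robot, y to its left, z up, the work surface at z = 0. Lengths are in mm, angles in degrees, forces in N, time in s.
With the tool pointing down it reaches from about 350 to 875 mm from the base axis. Payload 4.2 kg.
Tool frame: the origin (TCP) lies between the finger pads; the fingertips stand 19 mm ahead of it and the grasp point (between the pads) is the TCP; x points along the fingers, z is the direction in which the jaws open and shut, and the axes are right-handed (so a half turn about x gives the same grasp; the last joint's range is limited). The gripper opens to 87 mm and grips with 3 to 60 N. Pads are 19 mm wide; open, the fingers measure 117 mm over their backs; the gripper's body (75 mm by 190 mm) begins 51 mm behind the grasp point.
Start: joints at [14.817, 22.042, 0.453, 0, -68.411, -14.817], TCP at [624.979, 0.025, 241.55] pointing down, gripper open.
Joint ranges: [-179.83, 179.83], [-69.29, 118.12], [-61.27, 80.66], [-181.25, 117.63], [-171.15, -9.14], [-177.46, 177.46]. Speed limits (degrees/s): [159.86, 159.86, 180, 180, 180, 180].

INTERFACE

Orientations are given as [roll, pitch, yaw] about the fixed x, y, z axes, in that order (R = Rz(yaw) Ry(pitch) Rx(roll)).
In Python, from plant import get_obs, eyes, robot gives the robot as it stands.
- The arm moves only by the tool servo_tool, never from a script. Its argument "commands" is one flat list of numbers, 7 for each row, row after row: the turn, a rotation vector about the world's x, y, z in rad, then the shift along the world's x, y, z in mm, then the closure, from 0 (fully open) to 1 (shut). In form: [wx, wy, wz, tx, ty, tz, hand, wx, wy, wz, tx, ty, tz, hand, ...]. A call has exactly 8 rows; each row is the pose to reach, as a shift and turn from the pose commanded when the call began; what a row does not reach only later rows make up. A row lasts 1/10 s, in which the tool goes at most 50 mm and 8.59 degrees, less where a joint would pass 70% of its speed; a pose out of reach is approached as far as the arm can. A call with a gripper value outside its range is refused whole. The fingers move at their own pace and stop on an object; "force" is the grip in N (left out, the last holds). Time passes only in rows, so rows that repeat a pose let the fingers close, or fill a call up. It gives the time, the measured TCP pose, the force and the opening at its end, in the units of the state.
- get_obs(): the state, without advancing time (a new reading comes with each control period).
- eyes.read_camera(name): name is "scene" or "side" or "wrist"; returns (picture, depth): 400x640x3 uint8, red, green, blue; 400x640 float32, mm along the optical axis (not along the pixel's ray), 0 where there is no reading.
- eyes.camera_params(name): a dict with "fx", "fy", "cx", "cy" (pixels), "rvec" (rotation vector, rad) and "tvec" (3), from world to camera coordinates, as OpenCV has them. Camera axes: x right, y down, z forward; pixel columns grow to the right and rows downward; lengths in mm; the calibration is good to about 2 mm. A picture is of the moment at which its call begins: read the wrist's pose just before it. camera_params takes no time and is no camera call; for the wrist camera it gives the pose at the moment of the call.
- robot.finish_job(): hands the job in, once; it reports no verdict.
Trained networks look in the newest picture that a camera, given by its name, has taken for a name from the list of things; names that differ only in an ending like _2 or _b are one class to them, and where a whole thing is asked for, a point or a joint stands for the part that bears it (a point fixed in the world has none). Each returns a list of dicts, best first, with "score" (0 to 1); they miss things now and then, are a little off and sometimes report something else, mostly with a low value. They report only what shows in the picture. A call takes as long as a camera call. They do not tell look-alikes from the thing itself.
- eyes.trace(camera, name): "mask" (400x640 bool, what is visible of it) and "rect" ([left, top, width, height] in pixels, round what is visible of it).
- eyes.spot_point(camera, name): "xy" ([column, row] in pixels: a listed point, or the origin of a listed thing).
The state is a dict: "time": time; "joint_positions": joint angles; "joint_velocities": joint speeds; "tau": joint torques, N m; "position": TCP position; "tcp_rot": TCP orientation; "wrist_force": force on the tool from outside, world axes, zero at the start; "moment": the same for the moment, N m; "grip_width": finger opening in mm.
Only numpy, scipy, OpenCV 4.12 (cv2) and the standard library are available. Lean on these libraries where they do the work, as an engineer would, in place of code of your own. Each camera call takes 0.05 s, during which the arm holds its last target.

## Working session

There is one attempt and no reset: what is moved stays moved. The work goes in short steps, Python scripts to look and compute and a tool call to move; the robot and the scene stay as the last step left them, time stands still between calls to the robot, and variables do not carry over. Pictures are saved under pics/ and viewed, and the job is handed in when it is done.

Besides the shell and the picture viewer there is one more tool, called by a JSON object that holds its "name" and its "arguments". servo_tool: Moves the arm, as the interface text tells. Its arguments: {"type":"object","properties":{"commands":{"type":"array"},"force":{"type":"number"}},"required":["commands"]}

```bash
ls; mkdir -p pics; cat > h.py <<'E'
import numpy as np,cv2
from plant import get_obs,eyes,robot
def cam(n):
    p=eyes.camera_params(n);R=cv2.Rodrigues(np.array(p['rvec'],float))[0];return p,R,np.array(p['tvec'],float).ravel()
def ray(n,uv):
    p,R,t=cam(n);d=np.array([(uv[0]-p['cx'])/p['fx'],(uv[1]-p['cy'])/p['fy'],1.]);return -R.T@t,R.T@d
def atz(n,uv,z):
    o,d=ray(n,uv);return o+d*(z-o[2])/d[2]
def proj(n,X):
    p,R,t=cam(n);c=R@np.array(X,float)+t;return np.array([p['fx']*c[0]/c[2]+p['cx'],p['fy']*c[1]/c[2]+p['cy']])
def cloud(n,depth):
    p,R,t=cam(n);v,u=np.mgrid[0:400,0:640];c=np.stack([(u-p['cx'])/p['fx']*depth,(v-p['cy'])/p['fy']*depth,depth],-1)
    return (c-t)@R
def save(n,im): cv2.imwrite('pics/'+n+'.png',im[:,:,::-1])
E
python3 - <<'E'
from h import *
print(get_obs())
for n in ['scene','side','wrist']:
    im,d=eyes.read_camera(n);save(n+'0',im);np.save(n+'0.npy',d)
    for k in ['punch_grip','punch_collar','cross','stand_mouth','coupon','block']:
        r=eyes.spot_point(n,k)
        print(n,k,[(np.round(x['xy'],1).tolist(),round(x['score'],2)) for x in r[:3]])
E
```

```text
pics
{'time': 0.0, 'joint_positions': array([ 1.48171055e+01,  2.20890653e+01,  3.78923234e-01, -2.75749444e-02,
       -6.84124507e+01, -1.48163183e+01]), 'joint_velocities': array([-0.06555544,  0.04898305,  0.02944028,  0.0583468 ,  0.04353198,
       -0.05853059]), 'tau': array([ 5.69075401e-04, -3.90661991e+01,  1.87403029e+01,  4.22001421e+00,
        1.09914420e-02, -1.81494070e-04]), 'position': array([6.24425985e+02, 1.64057168e-02, 2.40475257e+02]), 'tcp_rot': array([   3.01293962,   89.87475668, -176.99644601]), 'wrist_force': array([ 1.08897299, -0.29394728, -0.3954532 ]), 'moment': array([-0.01596027,  0.02912383, -0.02227486]), 'grip_width': 86.91125205893498}
scene punch_grip [([306.4, 148.3], 0.47)]
scene punch_collar [([304.6, 155.4], 0.49)]
scene cross [([327.5, 229.1], 0.73)]
scene stand_mouth [([343.2, 145.6], 0.93), ([291.1, 133.1], 0.74), ([308.1, 155.3], 0.67)]
scene coupon [([333.4, 226.0], 0.87)]
scene block [([331.0, 234.7], 0.98), ([334.2, 227.1], 0.65), ([237.4, 184.6], 0.46)]
side punch_grip [([323.3, 242.1], 0.67)]
side punch_collar [([412.5, 269.0], 0.73), ([324.0, 249.9], 0.72)]
side cross [([326.5, 201.4], 0.75), ([299.1, 238.9], 0.24)]
side stand_mouth [([322.3, 257.0], 0.86), ([409.2, 324.5], 0.81), ([270.2, 257.3], 0.65)]
side coupon [([317.1, 204.6], 0.64), ([263.0, 165.0], 0.55)]
side block [([320.1, 208.6], 0.93), ([376.7, 227.6], 0.51)]
wrist punch_grip [([496.2, 32.0], 0.62)]
wrist punch_collar [([482.1, 39.2], 0.92)]
wrist cross [([381.8, 268.5], 0.78)]
wrist stand_mouth [([597.5, 49.0], 0.82)]
wrist coupon [([398.4, 273.3], 0.64)]
wrist block [([387.4, 261.4], 0.86)]
```

View pics/scene0.png

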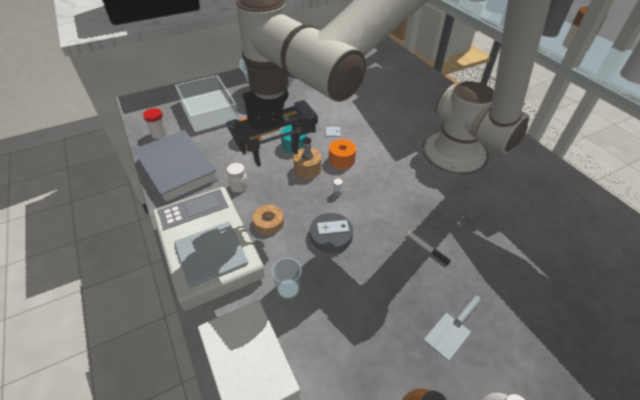

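View pics/side0.png

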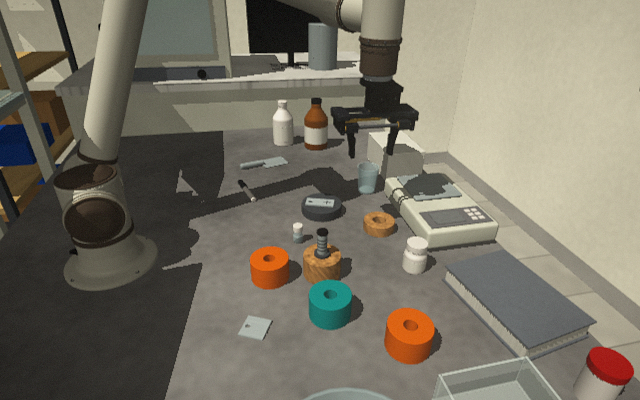

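View pics/wrist0.png

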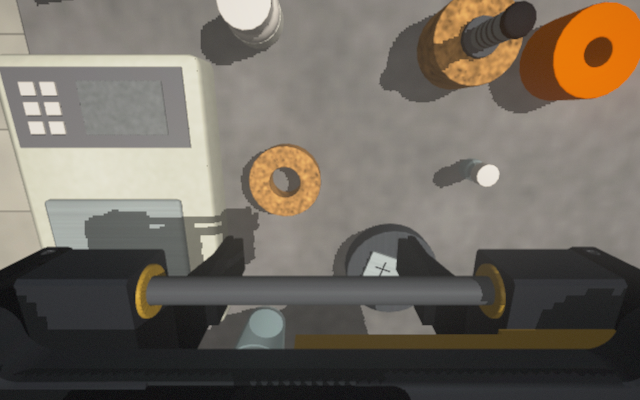

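```bash
python3 - <<'E'
from h import *
for n,ps in {'scene':[('grip',(306.4,148.3),83),('coll',(304.6,155.4),62),('cross',(327.5,229.1),34),('mouth',(308,155.3),55),('coupon',(333.4,226),30),('block',(331,234.7),0)],
 'side':[('grip',(323.3,242.1),83),('coll',(324,249.9),62),('cross',(326.5,201.4),34),('mouth',(322.3,257),55),('coupon',(317.1,204.6),30),('block',(320.1,208.6),0)],
 'wrist':[('grip',(496.2,32),83),('coll',(482.1,39.2),62),('cross',(381.8,268.5),34),('coupon',(398.4,273.3),30),('block',(387.4,261.4),0)]}.items():
  print(n,'campos',ray(n,(320,200))[0].round(),eyes.camera_params(n)['fx'])
  for k,uv,z in ps: print(n,k,atz(n,uv,z).round(1))
E
```

```text
scene campos [860. 671. 838.] 388.8377461917579
scene grip [ 474.8 -145.3   83. ]
scene coll [ 483.7 -140.6   62. ]
scene cross [545.3 121.1  34. ]
scene mouth [ 470.8 -143.6   55. ]
scene coupon [524.9 116.4  30. ]
scene block [532.7 119.1   0. ]
side campos [ 308. -831.  609.] 396.05008675213054
side grip [ 480.7 -135.    83. ]
side coll [ 482.4 -136.4   62. ]
side cross [550.5 119.2  34. ]
side mouth [ 475.  -151.9   55. ]
side coupon [521.7 113.6  30. ]
side block [536.5 138.3   0. ]
wrist campos [624. -78. 385.] 312.5851322933932
wrist grip [ 472.3 -142.8   83. ]
wrist coll [ 473.9 -141.3   62. ]
wrist cross [548.1 111.6  34. ]
wrist coupon [525.8 120.5  30. ]
wrist block [533.7 119.2   0. ]
```

The views show the punch in its cork stand at scene px (307,155). Beside it are an orange ring (343,152) and a turquoise ring (290,138). The block with the coupon is at (331,232), cross at (327,229). I'll refine these with depth.

```bash
python3 - <<'E'
from h import *
from scipy.spatial.transform import Rotation as Ro
o=get_obs();print(o['position'],Ro.from_euler('xyz',o['tcp_rot'],degrees=True).as_matrix().round(3))
print('tcp px',proj('wrist',o['position']), cam('wrist')[1].round(2))
for n in ['wrist','side','scene']:
    P=cloud(n,np.load(n+'0.npy'));d=np.load(n+'0.npy')
    ok=(d>0)&(np.hypot(P[...,0]-474,P[...,1]+142)<45)
    for a,b in [(5,48),(50,58),(58,66),(70,108),(110,117),(117,125)]:
        q=P[ok&(P[...,2]>a)&(P[...,2]<b)]
        if len(q): print(n,a,b,len(q),q.mean(0).round(1),q.min(0).round(1),q.max(0).round(1))
    ok=(d>0)&(np.hypot(P[...,0]-535,P[...,1]-118)<70)
    for a,b in [(25,32),(32,38)]:
        q=P[ok&(P[...,2]>a)&(P[...,2]<b)]
        if len(q): print(n,'blk',a,b,len(q),q.mean(0).round(1),q.min(0).round(1),q.max(0).round(1))
for k in ['jar','vial','flask_ring','beaker','spare','pen']:
    for n in ['scene','side']:
        # newest pictures
        r=eyes.spot_point(n,k)
        if r: print(k,n,[atz(n,x['xy'],0)[:2].round().tolist()+[round(x['score'],2)] for x in r[:2]])
for uv in [(343,146),(291,133)]: print('ring',atz('scene',uv,55).round())
print(get_obs()['time'])
E
```

```text
[6.24980593e+02 2.89970583e-02 2.41546594e+02] [[ 0.  0. -1.]
 [-0. -1. -0.]
 [-1.  0. -0.]]
tcp px [319.48731102 269.31483124] [[-1.    0.   -0.  ]
 [-0.    0.96  0.28]
 [ 0.    0.28 -0.96]]
wrist 5 48 1042 [ 507.6 -130.7   27.6] [ 466.3 -179.6    5. ] [ 517.9 -101.4   48. ]
wrist 50 58 4441 [ 481.7 -138.5   54.8] [ 431.6 -175.7   50. ] [ 517.9 -101.7   58. ]
wrist 58 66 656 [ 480.1 -141.9   61.7] [ 457.1 -161.8   58. ] [ 492.1 -126.4   65.8]
wrist 70 108 659 [ 481.9 -140.8   90.2] [ 468.6 -154.1   70. ] [ 486.  -132.8  108. ]
wrist 110 117 93 [ 482.6 -139.9  115. ] [ 466.9 -155.9  110.1] [ 487.1 -131.4  117. ]
wrist 117 125 1001 [ 475.  -143.8  119.7] [ 461.8 -156.1  117. ] [ 487.1 -131.1  121.8]
wrist blk 25 32 1724 [549.8  97.8  29.6] [480.1  61.9  25.1] [591.9 177.1  32. ]
wrist blk 32 38 651 [549.3 107.2  33.9] [525.7  87.8  32. ] [571.4 121.8  35.7]
side 5 48 451 [ 464.6 -174.3   28.4] [ 432.5 -186.5    5.3] [ 517.3 -140.4   47.8]
side 50 58 568 [ 472.9 -152.8   55.4] [ 432.8 -186.6   50.1] [ 517.9 -102.9   58. ]
side 58 66 95 [ 473.4 -152.    62.3] [ 443.8 -180.2   58. ] [ 50
[... 857 characters left out ...]
17 125 26 [ 476.1 -143.4  118.5] [ 466.2 -155.5  117. ] [ 487.1 -131.7  119.9]
scene blk 25 32 966 [537.9 124.9  28.7] [478.2  62.6  25. ] [593.  178.4  32. ]
scene blk 32 38 216 [532.8 120.4  33.2] [486.1  89.4  32. ] [586.8 170.5  37. ]
jar scene [[680.0, -183.0, 0.73]]
jar side [[694.0, -162.0, 0.94]]
vial scene [[454.0, -7.0, 0.59]]
flask_ring scene [[665.0, -12.0, 0.61]]
flask_ring side [[333.0, 269.0, 0.74], [672.0, 16.0, 0.62]]
beaker scene [[705.0, 220.0, 0.72]]
beaker side [[714.0, 239.0, 0.74]]
spare scene [[315.0, -257.0, 0.54]]
spare side [[305.0, -264.0, 0.73]]
pen scene [[331.0, 270.0, 0.51]]
pen side [[341.0, 293.0, 0.71]]
ring [ 353. -133.   55.]
ring [ 471. -267.   55.]
1.65
```

{"name": "servo_tool", "arguments": {"commands": [0,0,0,-25,-24,-5,0,0,0,0,-50,-48,-10,0,0,0,0,-75,-72,-20,0,0,0,0,-100,-96,-30,0,0,0,0,-125,-120,-40,0,0,0,0,-150,-143.5,-50,0,0,0,0,-150,-143.5,-60,0,0,0,0,-150,-143.5,-60,0], "force": 50}}

```text
time: 2.45
position: [474.1, -143.8, 180.7]
tcp_rot: [-5.8, 89.9, 174.2]
wrist_force: [-0.1, 0.6, -0.2]
grip_width: 87.1
```

```bash
python3 - <<'E'
from h import *
for i in range(2): print(get_obs()['position'].round(2),get_obs()['tcp_rot'].round(2))
im,d=eyes.read_camera('wrist');save('w1',im);P=cloud('wrist',d)
ok=(d>0)&(np.hypot(P[...,0]-474,P[...,1]+142)<25)
for a,b in [(57,66),(70,108),(110,117),(117,124)]:
    q=P[ok&(P[...,2]>a)&(P[...,2]<b)]
    if len(q): print(a,b,len(q),q.mean(0).round(1),q.min(0).round(1),q.max(0).round(1))
print(proj('wrist',(474.5,-143.6,120)))
E
```

```text
[ 474.08 -143.81  180.71] [ -5.76  89.9  174.16]
[ 474.08 -143.81  180.71] [ -5.76  89.9  174.16]
57 66 610 [ 474.9 -151.    62.4] [ 451.1 -166.5   57. ] [ 498.6 -128.7   65.9]
70 108 341 [ 475.  -153.    90.4] [ 464.2 -155.3   70.1] [ 486.1 -145.5  108. ]
110 117 15 [ 476.4 -154.5  116.2] [ 467.4 -156.8  115.2] [ 486.5 -148.8  117. ]
117 124 978 [ 475.  -145.1  120.6] [ 462.4 -157.   117. ] [ 487.2 -131.9  122.6]
[320.95270929 226.30105805]
```

View pics/w1.png

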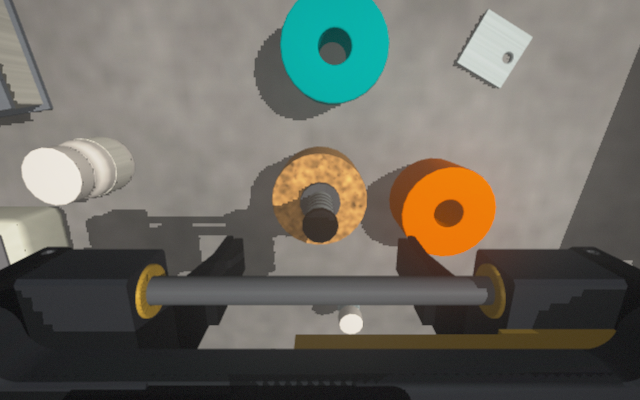

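The cap is centred between the jaws at px (320,226), where I predicted it. I'll descend around it, still open.

{"name": "servo_tool", "arguments": {"commands": [0,0,0,0,-0.8,-20,0,0,0,0,0,-0.8,-40,0,0,0,0,0,-0.8,-60,0,0,0,0,0,-0.8,-75,0,0,0,0,0,-0.8,-88,0,0,0,0,0,-0.8,-95,0,0,0,0,0,-0.8,-98.5,0,0,0,0,0,-0.8,-98.5,0]}}

```text
time: 3.3
position: [475.6, -144.0, 83.1]
tcp_rot: [137.1, 90.0, -42.9]
wrist_force: [-0.2, -0.1, -0.5]
grip_width: 87.2
```

```bash
python3 - <<'E'
from h import *
o=get_obs();print(o['position'].round(2),o['tcp_rot'].round(2),o['wrist_force'].round(2))
im,d=eyes.read_camera('side');save('s2',cv2.resize(im[200:300,270:400],None,fx=5,fy=5))
print(get_obs()['position'])
E
```

```text
[ 475.61 -143.95   83.07] [137.07  89.99 -42.89] [-0.24 -0.15 -0.47]
[ 475.68309274 -144.07949248   83.43817098]
```

View pics/s2.png

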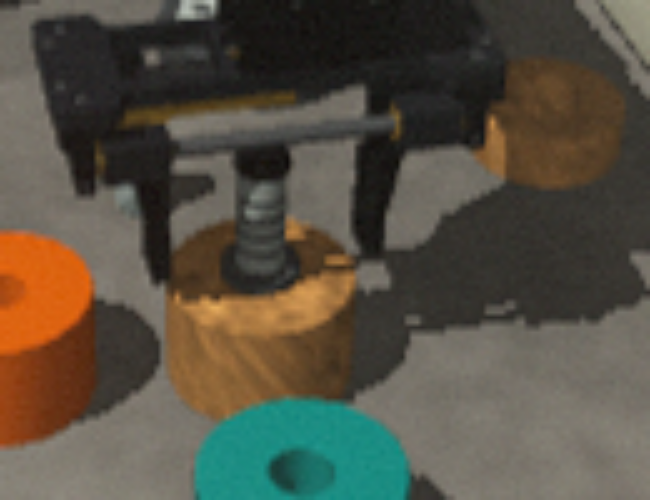

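The fingers straddle the punch with the tips just above the collar. Closing.

{"name": "servo_tool", "arguments": {"commands": [0,0,0,0,0,0,1,0,0,0,0,0,0,1,0,0,0,0,0,0,1,0,0,0,0,0,0,1,0,0,0,0,0,0,1,0,0,0,0,0,0,1,0,0,0,0,0,0,1,0,0,0,0,0,0,1], "force": 50}}

```text
time: 4.15
position: [475.0, -144.3, 83.0]
tcp_rot: [3.4, 90.0, -176.6]
wrist_force: [0.5, -0.2, -0.2]
grip_width: 31.1
```

{"name": "servo_tool", "arguments": {"commands": [0,0,0,0,0,0,1,0,0,0,0,0,0,1,0,0,0,0,0,0,1,0,0,0,0,0,0,1,0,0,0,0,0,0,1,0,0,0,0,0,0,1,0,0,0,0,0,0,1,0,0,0,0,0,0,1]}}

```text
time: 4.95
position: [475.0, -144.3, 83.1]
tcp_rot: [157.1, 90.0, -22.9]
wrist_force: [-0.4, 0.3, -3.4]
grip_width: 21.3
```

{"name": "servo_tool", "arguments": {"commands": [0,0,0,0,0,4,1,0,0,0,0,0,14,1,0,0,0,0,0,28,1,0,0,0,0,0,43,1,0,0,0,0,0,58,1,0,0,0,0,0,72,1,0,0,0,0,0,85,1,0,0,0,0,0,85,1]}}

```text
time: 5.75
position: [476.4, -144.4, 170.7]
tcp_rot: [175.7, 89.7, -4.3]
wrist_force: [-0.0, 0.3, -3.0]
grip_width: 21.0
```

```bash
python3 - <<'E'
from h import *
o=get_obs();print(o['position'].round(2),o['tcp_rot'].round(2),o['wrist_force'].round(2),o['moment'].round(3),o['grip_width'])
for n in ['side','scene']:
    im,d=eyes.read_camera(n)
    for k in ['punch_grip','punch_point','punch_collar','stand_mouth']: print(n,k,[(np.round(x['xy'],1),round(x['score'],2)) for x in eyes.spot_point(n,k)[:3]])
    p=proj(n,o['position']);u,v=p.astype(int);print(p,[proj(n,o['position']-[0,0,h]) for h in (21,80)]);save(n+'3',cv2.resize(im[v-40:v+80,u-60:u+60],None,fx=5,fy=5))
    if n=='scene':save('sc3',im)
E
```

```text
[ 476.41 -144.4   170.73] [175.66  89.67  -4.32] [-0.01  0.29 -3.03] [-0.036 -0.011 -0.035] 20.96046166669637
side punch_grip []
side punch_point []
side punch_collar [(array([324.7, 215.4]), 0.56)]
side stand_mouth [(array([320.7, 254.9]), 0.84), (array([411. , 322.7]), 0.68), (array([247.9, 190.3]), 0.65)]
[323.13204351 211.10185259] [array([322.94716918, 219.49159456]), array([322.45172914, 241.97505165])]
scene punch_grip [(array([307.6, 126.1]), 0.64)]
scene punch_point []
scene punch_collar [(array([305.8, 130.9]), 0.75)]
scene stand_mouth [(array([341. , 148.2]), 0.94), (array([293.2, 130.6]), 0.83), (array([304. , 155.9]), 0.74)]
[305.45108014 124.76101396] [array([305.60475385, 130.72201505]), array([306.01486454, 146.63020345])]
```

View pics/side3.png

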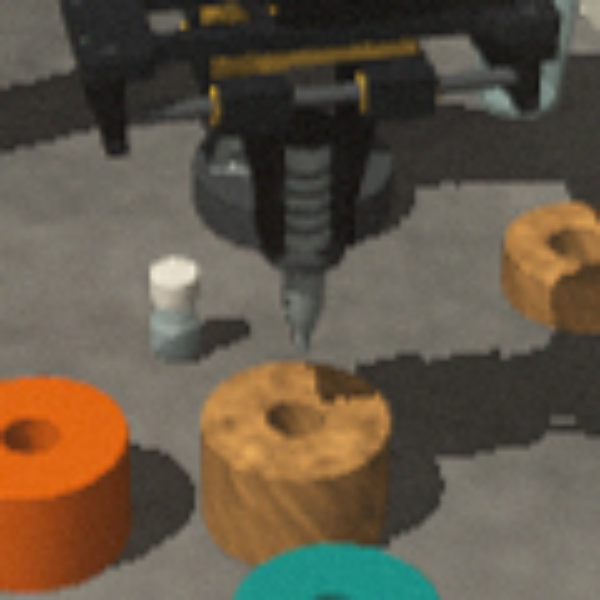

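View pics/scene3.png

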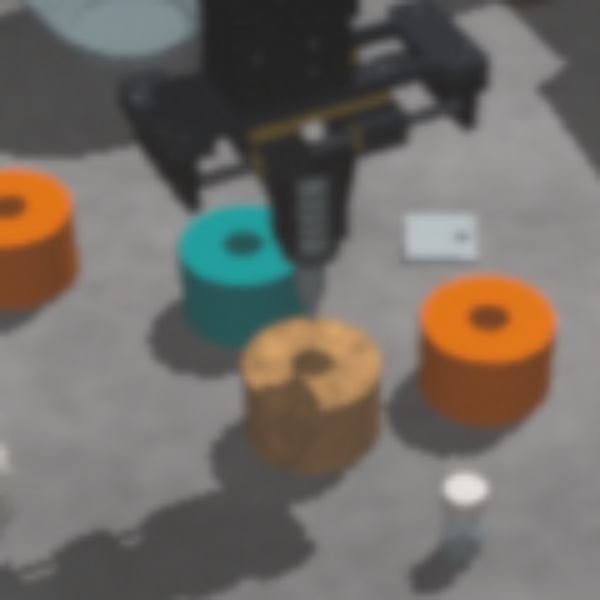

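The punch is held upright and clear of the stand. Its tip is at side px (324,241), against a prediction of (322,242). Next I'll move to a viewing spot beyond the block.

{"name": "servo_tool", "arguments": {"commands": [0,0,0,6,20,0,1,0,0,0,20,64,0,1,0,0,0,34,108,0,1,0,0,0,48,152,0,1,0,0,0,62,196,0,1,0,0,0,76,240,0,1,0,0,0,90,280,0,1,0,0,0,96,300,0,1]}}

```text
time: 7.05
position: [572.1, 159.1, 167.7]
tcp_rot: [-156.6, 89.9, 23.6]
wrist_force: [1.2, -0.8, -2.5]
grip_width: 21.3
```

```bash
python3 - <<'E'
from h import *
eyes.read_camera('side')
o=get_obs();print(o['position'].round(2),o['tcp_rot'].round(2),o['wrist_force'].round(2),o['grip_width'])
im,d=eyes.read_camera('wrist');save('w4',im);np.save('w4.npy',d)
for k in ['cross','coupon','block']:
    for x in eyes.spot_point('wrist',k)[:2]: print(k,np.round(x['xy'],1),round(x['score'],2),atz('wrist',x['xy'],dict(cross=34,coupon=30,block=0)[k]).round(1))
E
```

```text
[572.86 160.62 167.5 ] [-149.89   89.86   30.34] [ 1.85  1.18 -2.17] 20.92417938738737
coupon [371.5 151.2] 0.96 [524.2 112.6  30. ]
block [370.4 152.6] 0.59 [520.2 117.1   0. ]
```

View pics/w4.png

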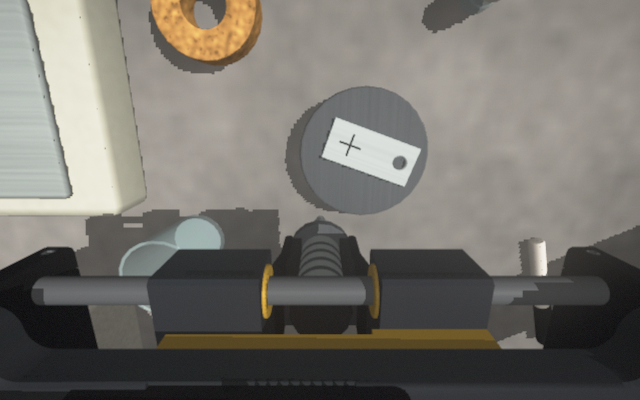

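The cross is visible at px (349,145) and the tip at (320,218). Now I'll measure the cross from the strokes and from the coupon's outline, and check the tip too.

```bash
python3 - <<'E'
from h import *
im=cv2.imread('pics/w4.png');g=cv2.cvtColor(im,cv2.COLOR_BGR2GRAY)
cp=(im.min(2)>185).astype(np.uint8);cp[:100]=0;cp[200:]=0;cp[:,:310]=0;cp[:,430:]=0
c=max(cv2.findContours(cp,cv2.RETR_EXTERNAL,2)[0],key=cv2.contourArea)
W=np.array([atz('wrist',p,34)[:2] for p in c[:,0].astype(float)],np.float32)
r=cv2.minAreaRect(W);print(r)
m=np.zeros_like(g);cv2.drawContours(m,[c],-1,1,-1)
dark=(m>0)&(g<120);ys,xs=np.nonzero(dark);s=np.hypot(xs-349,ys-145.5)<15;print(s.sum(),xs[s].mean(),ys[s].mean())
cc=np.array([xs[s].mean(),ys[s].mean()]);X=atz('wrist',cc,34);print('cross',X)
s2=np.hypot(xs-400,ys-162)<12;h=np.array([xs[s2].mean(),ys[s2].mean()]);H=atz('wrist',h,34);print('hole',H,np.linalg.norm(H-X)); u=(X-H)/np.linalg.norm(X-H);ctr=np.array([*r[0],34]);print('cross from centre',(X-ctr),np.dot(X-ctr,u), u)
o=get_obs();print(o['position'],'tip pred px',proj('wrist',o['position']-[0,0,80]))
save('w4z',cv2.resize(im[90:260,270:430,::-1],None,fx=3.5,fy=3.5,interpolation=2))
# block top circle
d=np.load('w4.npy');P=cloud('wrist',d);q=P[(d>0)&(np.abs(P[...,2]-30)<2)&(np.hypot(P[...,0]-535,P[...,1]-118)<75)];print('block',q.min(0),q.max(0))
E
```

```text
((525.1715087890625, 112.61602783203125), (35.389183044433594, 79.74146270751953), 70.22982788085938)
42 349.5238095238095 145.0
cross [544.19244917 106.09069381  34.        ]
hole [499.6186063 121.5632375  34.       ] 47.182910846759626
cross from centre [19.02094038 -6.52533402  0.        ] 20.108973914731518 [ 0.94470312 -0.32792686  0.        ]
[570.31583825 154.88323051 167.53619014] tip pred px [319.70178522 217.78455384]
block [473.71467494  57.17851874  28.00086725] [588.12919964 171.68743572  31.99382209]
```

View pics/w4z.png

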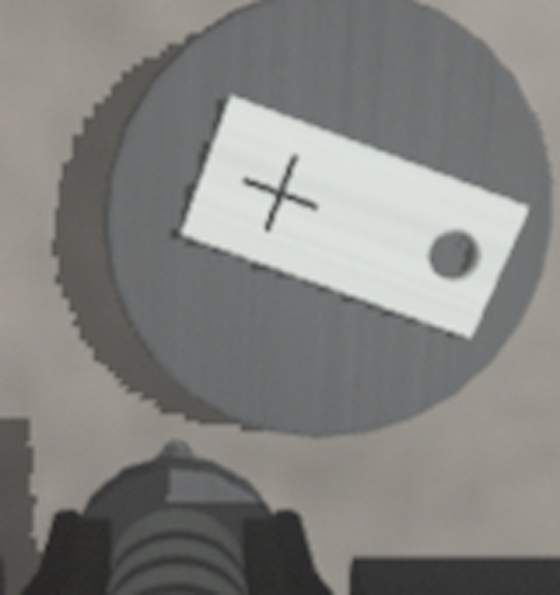

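The arm was still settling when that picture was taken, so I'll take it again at rest.

```bash
cat > mc.py <<'E'
from h import *
def measure(tag):
    a=get_obs();par=eyes.camera_params('wrist')
    im,d=eyes.read_camera('wrist');save(tag,im)
    b=get_obs();par2=eyes.camera_params('wrist')
    print('t',a['time'],b['time'],a['position'].round(2),b['position'].round(2),'v',np.abs(a['joint_velocities']).max().round(2),np.abs(b['joint_velocities']).max().round(2))
    im=im[:,:,::-1];g=cv2.cvtColor(np.ascontiguousarray(im),cv2.COLOR_BGR2GRAY)
    R=cv2.Rodrigues(np.array(par['rvec'],float))[0];t=np.array(par['tvec'],float).ravel()
    def az(p,z):
        o=-R.T@t;dd=R.T@np.array([(p[0]-par['cx'])/par['fx'],(p[1]-par['cy'])/par['fy'],1.]);return o+dd*(z-o[2])/dd[2]
    cp=(im.min(2)>185).astype(np.uint8);cp[:100]=0;cp[200:]=0;cp[:,:310]=0;cp[:,430:]=0
    c=max(cv2.findContours(cp,cv2.RETR_EXTERNAL,2)[0],key=cv2.contourArea)
    r=cv2.minAreaRect(np.array([az(p,34)[:2] for p in c[:,0].astype(float)],np.float32))
    m=np.zeros_like(g);cv2.drawContours(m,[c],-1,1,-1)
    n,l,st,ce=cv2.connectedComponentsWithStats(((m>0)&(g<120)).astype(np.uint8))
    for i in range(1,n):
        if st[i,4]>10: print(st[i],ce[i],az(ce[i],34).round(2))
    print(r,'tip',proj('wrist',a['position']-[0,0,80]),'campos',(-R.T@t).round(2))
E
python3 - <<'E'
from mc import *
measure('w5');measure('w6')
E
```

```text
t 7.3 7.35 [570.32 154.88 167.54] [570.4  154.54 167.8 ] v 0.81 0.42
[336 142  20  20  43] [345.62790698 151.46511628] [547.48 111.72  34.  ]
[389 164  13  11 112] [395.05357143 168.83928571] [502.89 127.23  34.  ]
((528.4951171875, 118.4420166015625), (35.32366943359375, 79.57740020751953), 70.40572357177734) tip [319.84955386 218.0829894 ] campos [569.89  77.1  311.05]
t 7.35 7.4 [570.4  154.54 167.8 ] [570.5  154.42 167.96] v 0.42 0.32
[336 146  20  17  42] [345.33333333 152.76190476] [547.81 112.59  34.  ]
[389 164  13  11 113] [395.25663717 169.0619469 ] [502.77 127.2   34.  ]
((528.52001953125, 118.41619873046875), (35.288936614990234, 79.56061553955078), 70.45886993408203) tip [319.95529091 217.80298469] campos [569.86  76.73 311.26]
```

{"name": "servo_tool", "arguments": {"commands": [0,0,0,-8,-15,0,1,0,0,0,-16,-30,0,1,0,0,0,-23.4,-43.8,-5,1,0,0,0,-23.4,-43.8,-18,1,0,0,0,-23.4,-43.8,-30,1,0,0,0,-23.4,-43.8,-38,1,0,0,0,-23.4,-43.8,-42,1,0,0,0,-23.4,-43.8,-42,1]}}

```text
time: 8.2
position: [547.3, 111.7, 125.3]
tcp_rot: [28.9, 89.9, -151.1]
wrist_force: [-1.2, -0.8, -1.9]
grip_width: 21.0
```

```bash
python3 - <<'E'
from h import *
for i in range(3):
    o=get_obs();print(o['position'].round(2),o['tcp_rot'].round(2),o['wrist_force'].round(2))
    im,d=eyes.read_camera('wrist')
print(proj('wrist',o['position']-[0,0,80]),proj('wrist',(547.6,111.9,34)),proj('wrist',(557.6,111.9,34)))
save('w7',cv2.resize(im[110:270,240:400],None,fx=3.5,fy=3.5,interpolation=2))
for n,z in [('side',5),('scene',5)]:
    im,d=eyes.read_camera(n);u,v=proj(n,(547,112,34)).astype(int);print(n,proj(n,(547.6,111.9,34)),proj(n,o['position']-[0,0,80]));save(n+'7',cv2.resize(im[v-50:v+50,u-50:u+50],None,fx=6,fy=6,interpolation=2))
E
```

```text
[547.27 111.72 125.35] [  28.89   89.91 -151.11] [-1.17 -0.85 -1.88]
[547.68 111.96 125.9 ] [  54.41   89.98 -125.57] [-0.56  0.38 -2.86]
[547.93 112.13 126.25] [-177.15   89.97    2.88] [-0.87  0.8  -2.69]
[320.06944826 217.48880857] [320.53064637 212.13957837] [307.93739055 212.12901322]
side [326.11156242 202.77125395] [326.30354167 199.00727722]
scene [325.08100111 226.95958386] [325.08345855 224.13292304]
```

View pics/w7.png

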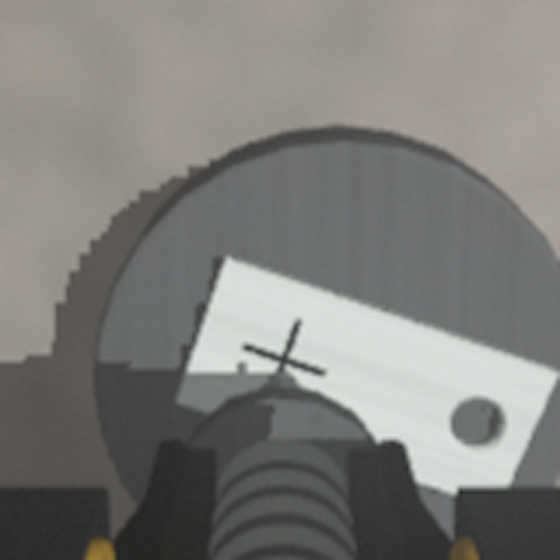

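View pics/side7.png

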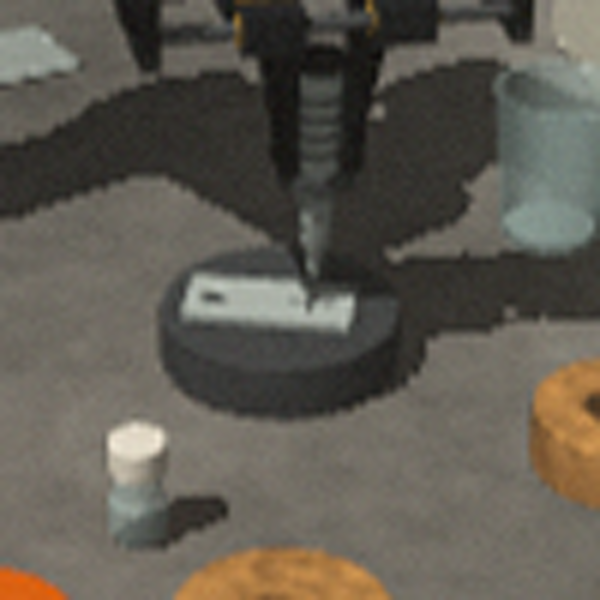

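View pics/scene7.png

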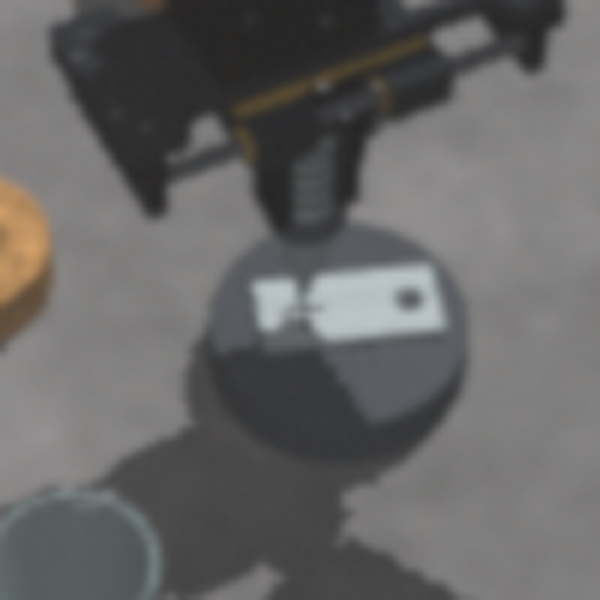

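In the wrist view the tip (321.7,218) lines up with the cross (321.4,212), allowing for the remaining 12 mm drop. Pressing down slowly.

{"name": "servo_tool", "arguments": {"commands": [0,0,0,0,0,-5,1,0,0,0,0,0,-9,1,0,0,0,0,0,-11,1,0,0,0,0,0,-12,1,0,0,0,0,0,-13,1,0,0,0,0,0,-14,1,0,0,0,0,0,-14,1,0,0,0,0,0,-14,1]}}

```text
time: 9.25
position: [547.6, 111.9, 112.5]
tcp_rot: [167.7, 90.0, -12.3]
wrist_force: [-2.1, -1.2, 1.0]
grip_width: 21.0
```

```bash
python3 - <<'E'
from h import *
for i in range(2):
    o=get_obs();print(o['time'],o['position'].round(2),o['wrist_force'].round(2))
    im,d=eyes.read_camera('wrist')
save('w8',cv2.resize(im[110:270,240:400],None,fx=3.5,fy=3.5,interpolation=2))
E
```

```text
9.25 [547.58 111.89 112.48] [-2.13 -1.2   0.97]
9.3 [547.57 111.89 112.41] [-1.18 -0.1   0.66]
```

View pics/w8.png

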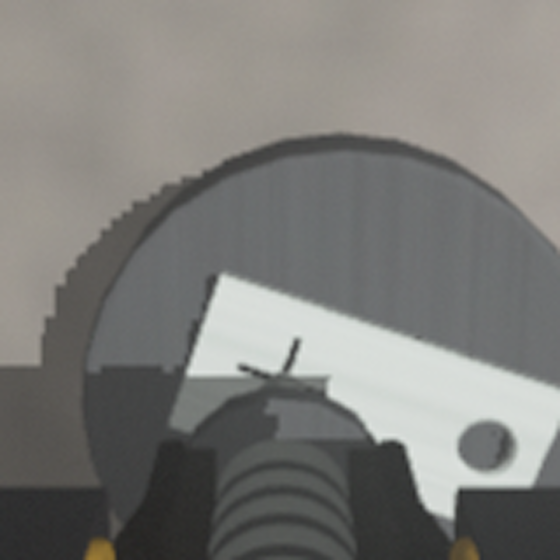

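The point is in contact (about 3.5 N of change) and sits on the cross centre to within 1 mm. Pressing through the snap.

{"name": "servo_tool", "arguments": {"commands": [0,0,0,0,0,-1.5,1,0,0,0,0,0,-3,1,0,0,0,0,0,-4.5,1,0,0,0,0,0,-6,1,0,0,0,0,0,-7.5,1,0,0,0,0,0,-8.5,1,0,0,0,0,0,-9,1,0,0,0,0,0,-9,1]}}

```text
time: 10.15
position: [547.6, 111.9, 104.5]
tcp_rot: [164.4, 90.0, -15.6]
wrist_force: [-4.0, -0.8, 6.3]
grip_width: 20.9
```

```bash
python3 - <<'E'
from h import *
for i in range(2):
    o=get_obs();print(o['time'],o['position'].round(2),o['wrist_force'].round(2),o['grip_width'])
    im,d=eyes.read_camera('wrist')
save('w9',cv2.resize(im[110:270,240:400],None,fx=3.5,fy=3.5,interpolation=2))
E
```

```text
10.15 [547.64 111.9  104.53] [-3.95 -0.82  6.26] 20.896579354740574
10.2 [547.63 111.91 104.25] [-3.28 -0.43  6.63] 21.09589258469879
```

View pics/w9.png

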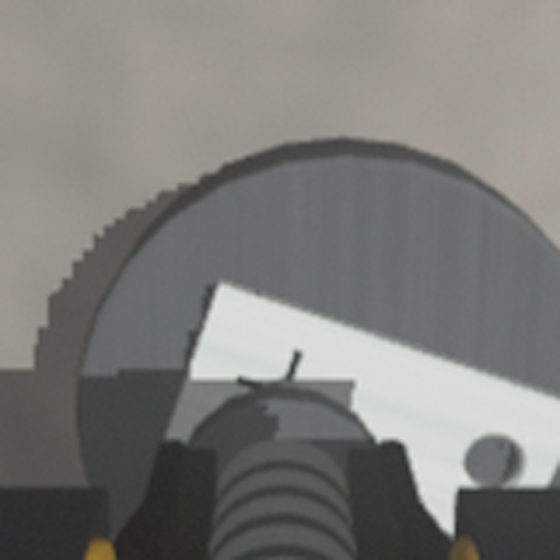

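The force is 9 N, so I can't tell whether it has snapped. I'll press on in small steps.

{"name": "servo_tool", "arguments": {"commands": [0,0,0,0,0,-0.5,1,0,0,0,0,0,-1,1,0,0,0,0,0,-1.5,1,0,0,0,0,0,-1.5,1,0,0,0,0,0,-1.5,1,0,0,0,0,0,-1.5,1,0,0,0,0,0,-1.5,1,0,0,0,0,0,-1.5,1]}}

```text
time: 11.05
position: [547.6, 111.9, 101.4]
tcp_rot: [25.9, 90.0, -154.1]
wrist_force: [-1.3, -0.1, 1.3]
grip_width: 21.2
```

The force dropped from about 9 N to about 4 N, which is the snap. A little further to be sure.

{"name": "servo_tool", "arguments": {"commands": [0,0,0,0,0,-0.5,1,0,0,0,0,0,-1,1,0,0,0,0,0,-1.5,1,0,0,0,0,0,-2,1,0,0,0,0,0,-2,1,0,0,0,0,0,-2,1,0,0,0,0,0,-2,1,0,0,0,0,0,-2,1]}}

```text
time: 11.85
position: [547.6, 111.9, 101.2]
tcp_rot: [151.8, 90.0, -28.1]
wrist_force: [-5.5, -1.0, 11.5]
grip_width: 20.9
```

```bash
python3 - <<'E'
from h import *
for i in range(2):
    o=get_obs();print(o['time'],o['position'].round(2),o['wrist_force'].round(2),o['grip_width'])
    im,d=eyes.read_camera('side')
u,v=326,190
save('s10',cv2.resize(im[v-50:v+50,u-50:u+50],None,fx=6,fy=6,interpolation=2))
E
```

```text
11.85 [547.65 111.93 101.21] [-5.46 -1.   11.53] 20.8926683039578
11.9 [547.66 111.92 101.17] [-5.    0.48 11.18] 21.174017897960407
```

View pics/s10.png

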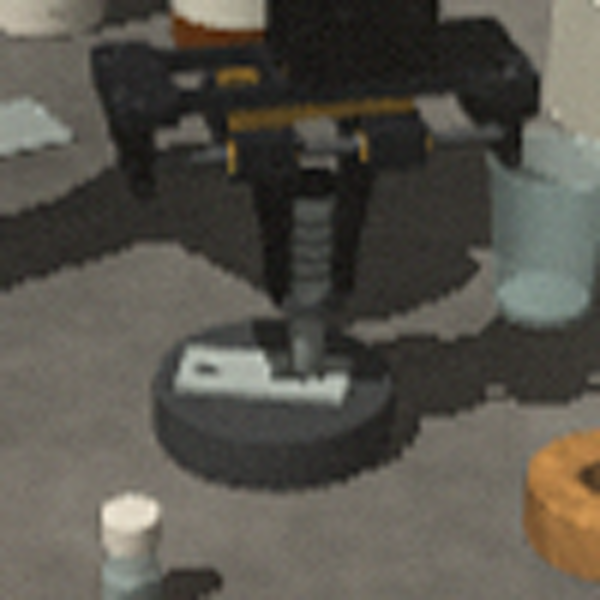

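It pressed down to the nose after the snap. Lifting straight up.

{"name": "servo_tool", "arguments": {"commands": [0,0,0,0,0,3,1,0,0,0,0,0,9,1,0,0,0,0,0,18,1,0,0,0,0,0,30,1,0,0,0,0,0,45,1,0,0,0,0,0,60,1,0,0,0,0,0,70,1,0,0,0,0,0,70,1]}}

```text
time: 12.75
position: [548.7, 112.4, 171.6]
tcp_rot: [-156.4, 89.7, 23.6]
wrist_force: [-0.2, -0.2, -2.8]
grip_width: 20.7
```

```bash
python3 - <<'E'
from h import *
for i in range(3):
    o=get_obs();print(o['time'],o['position'].round(2),o['wrist_force'].round(2),o['grip_width'])
    im,d=eyes.read_camera('wrist')
print(proj('wrist',o['position']-[0,0,80]))
save('w11',cv2.resize(im[110:270,240:400],None,fx=3.5,fy=3.5,interpolation=2))
im,d=eyes.read_camera('scene');save('sc11',cv2.resize(im[80:280,220:420],None,fx=3,fy=3))
im,d=eyes.read_camera('side');save('s11',cv2.resize(im[130:250,260:400],None,fx=4.5,fy=4.5))
print('side tip',proj('side',o['position']-[0,0,80]),'scene',proj('scene',o['position']-[0,0,80]))
E
```

```text
12.75 [548.68 112.37 171.62] [-0.22 -0.17 -2.83] 20.6509697332398
12.8 [547.88 112.15 170.33] [-0.79  0.37 -2.35] 21.221462252007633
12.85 [547.3  111.91 169.42] [ 0.68  0.09 -2.98] 20.95992128862599
[319.3992265  218.10815845]
side tip [326.45437888 185.65189055] scene [325.53022124 213.23169515]
```

View pics/w11.png

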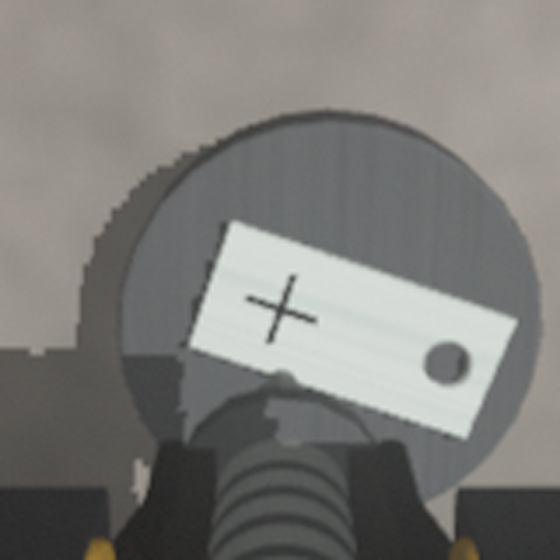

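View pics/s11.png

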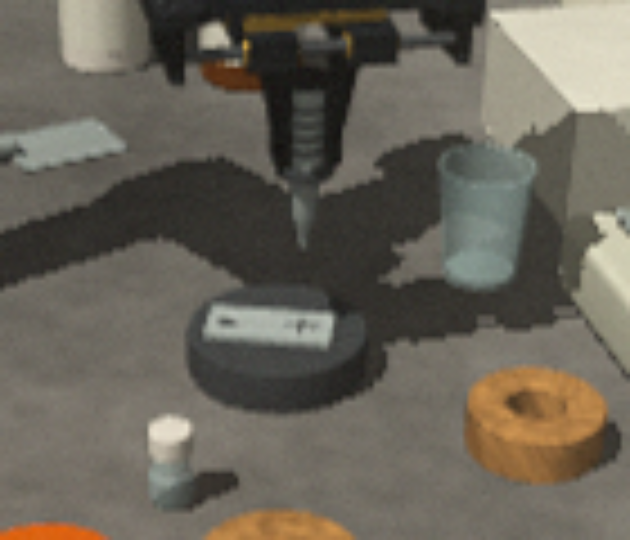

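View pics/sc11.png

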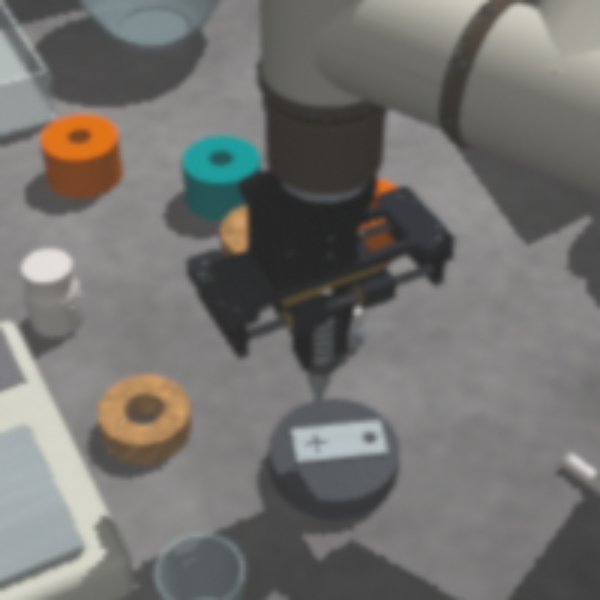

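The coupon is still in place and the punch is still straight. Returning to above the stand, at the same xy as the grasp.

{"name": "servo_tool", "arguments": {"commands": [0,0,0,-6,-20,2,1,0,0,0,-17,-60,2,1,0,0,0,-28,-100,2,1,0,0,0,-39,-140,2,1,0,0,0,-51,-180,2,1,0,0,0,-62,-220,2,1,0,0,0,-70,-246,2,1,0,0,0,-72.6,-256.2,2,1]}}

```text
time: 13.8
position: [472.9, -146.8, 171.2]
tcp_rot: [2.2, 89.9, -178.0]
wrist_force: [-0.6, 0.1, -3.5]
grip_width: 21.5
```

```bash
python3 - <<'E'
from h import *
for i in range(4):
    eyes.read_camera('side')
a=get_obs();im,d=eyes.read_camera('wrist');save('w12',im)
for i in range(2):
    o=get_obs();print(o['time'],o['position'].round(2),o['tcp_rot'].round(2),o['wrist_force'].round(2))
print(eyes.spot_point('wrist','stand_mouth')[:3],proj('wrist',(475,-144.3,55)),proj('wrist',o['position']-[0,0,80]))
P=cloud('wrist',d);q=P[(d>0)&(np.abs(P[...,2]-55)<3)&(np.hypot(P[...,0]-474,P[...,1]+144)<60)];print(q.min(0),q.max(0))
for n in ['side','scene']:
    im,d=eyes.read_camera(n);p=proj(n,(475,-144.3,55));u,v=p.astype(int);print(n,p,proj(n,o['position']-[0,0,80]),(u-50,v-60))
    save(n+'12',cv2.resize(im[v-60:v+40,u-50:u+50],None,fx=6,fy=6,interpolation=2))
    P=cloud(n,d);q=P[(d>0)&(np.abs(P[...,2]-55)<3)&(np.hypot(P[...,0]-474,P[...,1]+144)<55)];print(q.min(0),q.max(0))
E
```

```text
14.05 [ 475.2  -143.76  171.49] [-125.6    89.99   54.44] [-0.39 -0.44 -2.79]
14.05 [ 475.2  -143.76  171.49] [-125.6    89.99   54.44] [-0.39 -0.44 -2.79]
[{'xy': [333.5, 44.8], 'score': 0.95}, {'xy': [455.3, 218.7], 'score': 0.9}, {'xy': [319.6, 204.3], 'score': 0.58}] [320.36582701 202.96622426] [320.04752496 217.384354  ]
[ 432.37339466 -186.5376885    52.01815667] [ 517.17347854 -113.54773373   57.64161153]
side [321.54499615 254.91731658] [321.85499702 241.59425872] (np.int64(271), np.int64(194))
[ 433.3561432  -188.46280528   52.004296  ] [ 516.73938488 -102.99070253   57.89088346]
scene [306.67865191 155.58533042] [306.46968301 146.43651373] (np.int64(256), np.int64(95))
[ 432.7326318  -185.79979678   52.00318957] [519.30601643 -99.27090953  57.93474712]
```

View pics/w12.png

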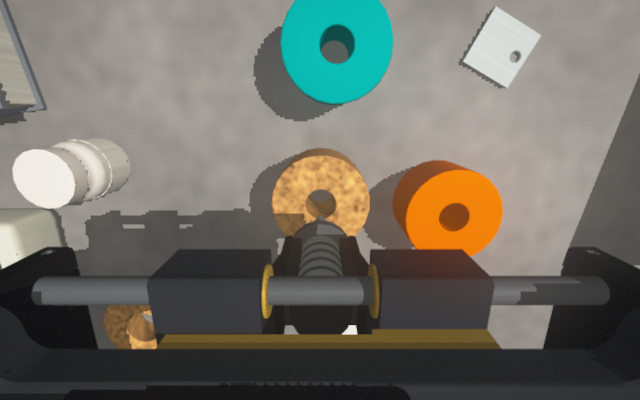

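View pics/side12.png

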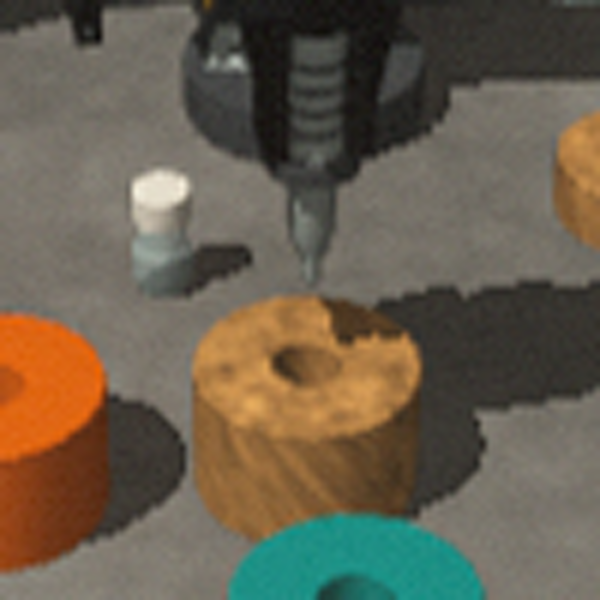

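View pics/scene12.png

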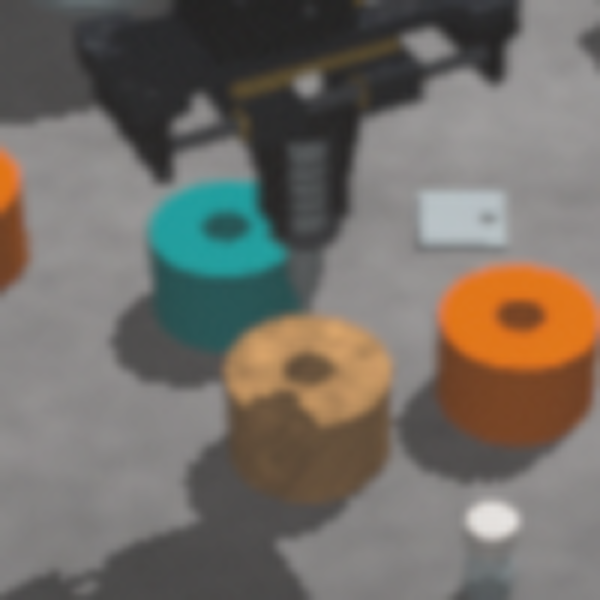

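The stand's mouth is at px (320,204), within 1.5 px of the prediction. Lowering.

{"name": "servo_tool", "arguments": {"commands": [0,0,0,0,0,-12,1,0,0,0,0,0,-25,1,0,0,0,0,0,-38,1,0,0,0,0,0,-51,1,0,0,0,0,0,-64,1,0,0,0,0,0,-74,1,0,0,0,0,0,-80,1,0,0,0,0,0,-80,1]}}

```text
time: 15.0
position: [474.7, -144.0, 90.8]
tcp_rot: [0.2, 89.9, -179.8]
wrist_force: [-0.8, -1.3, -3.1]
grip_width: 21.1
```

{"name": "servo_tool", "arguments": {"commands": [0,0,0,0,0,-2,1,0,0,0,0,0,-4,1,0,0,0,0,0,-6,1,0,0,0,0,0,-7.5,1,0,0,0,0,0,-8.5,1,0,0,0,0,0,-9.3,1,0,0,0,0,0,-9.3,1,0,0,0,0,0,-9.3,1]}}

```text
time: 15.8
position: [475.0, -144.3, 82.4]
tcp_rot: [141.2, 90.0, -38.8]
wrist_force: [-0.2, 0.6, -1.7]
grip_width: 21.2
```

```bash
python3 - <<'E'
from h import *
im,d=eyes.read_camera('side');u,v=321,240;o=get_obs();print(o['time'],o['position'].round(2),o['wrist_force'].round(2))
save('s13',cv2.resize(im[v-50:v+50,u-50:u+50],None,fx=6,fy=6,interpolation=2))
E
```

```text
15.85 [ 474.98 -144.31   82.39] [-0.86  0.46 -0.35]
```

View pics/s13.png

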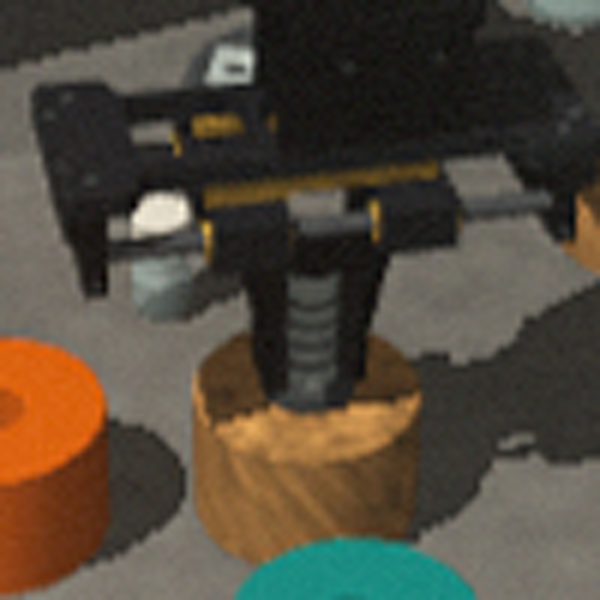

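The collar has reached the cork and the force is unloading. Opening fully, then I'll retreat upward.

{"name": "servo_tool", "arguments": {"commands": [0,0,0,0,0,-0.3,1,0,0,0,0,0,-0.3,1,0,0,0,0,0,-0.3,0,0,0,0,0,0,-0.3,0,0,0,0,0,0,-0.3,0,0,0,0,0,0,-0.3,0,0,0,0,0,0,-0.3,0,0,0,0,0,0,-0.3,0]}}

```text
time: 16.65
position: [475.1, -144.3, 82.0]
tcp_rot: [173.8, 90.0, -6.2]
wrist_force: [-0.3, 0.1, -0.2]
grip_width: 61.2
```

{"name": "servo_tool", "arguments": {"commands": [0,0,0,0,0,0,0,0,0,0,0,0,0,0,0,0,0,0,0,0,0,0,0,0,0,0,0,0,0,0,0,0,0,0,0,0,0,0,0,0,0,0,0,0,0,0,0,0,0,0,0,0,0,0,0,0]}}

```text
time: 17.45
position: [475.0, -144.3, 82.0]
tcp_rot: [109.1, 90.0, -70.9]
wrist_force: [0.3, 0.1, -0.7]
grip_width: 87.1
```

{"name": "servo_tool", "arguments": {"commands": [0,0,0,0,0,10,0,0,0,0,0,0,30,0,0,0,0,0,0,50,0,0,0,0,0,0,70,0,0,0,0,0,0,90,0,0,0,0,0,0,110,0,0,0,0,0,0,125,0,0,0,0,0,0,125,0]}}

```text
time: 18.25
position: [476.4, -144.4, 209.9]
tcp_rot: [175.5, 89.6, -4.4]
wrist_force: [0.7, -0.6, -0.7]
grip_width: 86.8
```

```bash
python3 - <<'E'
from h import *
for i in range(4): im,d=eyes.read_camera('side')
save('s14',im[120:400])
P=cloud('side',d)
o=get_obs();print(o['time'],o['position'].round(2))
iw,dw=eyes.read_camera('wrist');save('w14',iw)
P=cloud('wrist',dw);d=dw
ok=(d>0)&(np.hypot(P[...,0]-474,P[...,1]+142)<25)
for a,b in [(57,66),(70,108),(117,124)]:
    q=P[ok&(P[...,2]>a)&(P[...,2]<b)]
    if len(q): print(a,b,len(q),q.mean(0).round(1),q.min(0).round(1),q.max(0).round(1))
im,d=eyes.read_camera('scene');save('sc14',im[80:380,100:500])
for n in ['side','scene']: print(n,[(k,[np.round(x['xy'],1).tolist() for x in eyes.spot_point(n,k)[:1]]) for k in ['punch_grip','cross','vial','jar','flask_ring']])
E
```

```text
18.45 [ 474.26 -144.2   206.09]
57 66 481 [ 475.3 -151.4   61.8] [ 457.8 -162.2   57.1] [ 492.3 -134.    66. ]
70 108 254 [ 475.3 -153.4   89.9] [ 464.6 -155.6   70.1] [ 486.5 -145.9  107.9]
117 124 785 [ 475.4 -145.2  119.8] [ 463.1 -157.2  117. ] [ 487.3 -132.3  121.7]
side [('punch_grip', [[322.0, 242.4]]), ('cross', [[324.8, 200.1]]), ('vial', [[298.9, 241.3]]), ('jar', []), ('flask_ring', [[379.8, 228.6]])]
scene [('punch_grip', [[308.3, 146.4]]), ('cross', [[326.6, 228.7]]), ('vial', [[336.8, 197.5]]), ('jar', [[241.1, 184.8]]), ('flask_ring', [[305.5, 155.6]])]
```

View pics/s14.png

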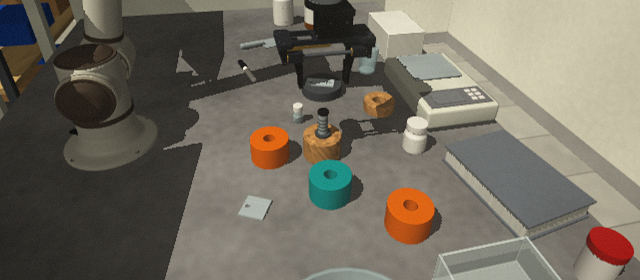

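View pics/w14.png

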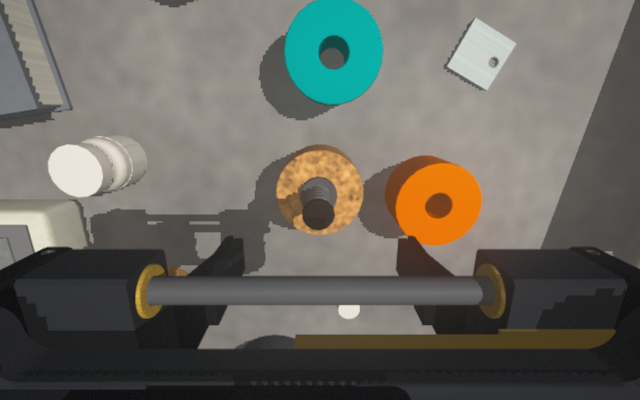

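View pics/sc14.png

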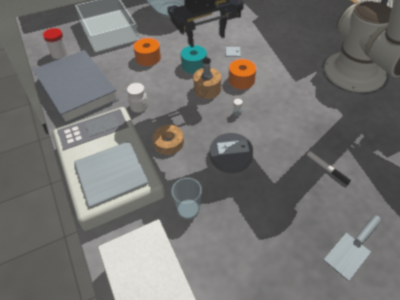

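The punch stands upright in the cork: collar top about 62 mm, cap top about 120 mm, cap centre within 1 mm of where it started. Nothing else appears to have moved. Handing in.

```bash
python3 -c "
from h import *
print(robot.finish_job())"
```

```text
the job is handed in; nothing more can be done
None
```

I took the punch from its cork stand, set its point on the scribed cross and pressed straight down until the spring snapped. Then I put it back upright in the stand and handed the job in at about 19 s.

- **Snap:** The pressing force rose to about 9 N, dropped to about 4 N, then rose to about 14 N when the nose met the coupon. That pattern means the spring snapped on the cross. The point was never pressed against anything else.
- **Aim:** The wrist camera showed the point within about 1 mm of the cross centre at contact. After the lift, the coupon was still lying on the block as before.
- **Stand:** After release, the punch was upright with its collar top at about 62 mm and its cap top at about 120 mm. The cap was within about 1 mm of where it started.
- **Other things on the bench:** They looked unmoved in the last pictures.

**Disagreements and limits:**
- The scene and side cameras' first estimates put the cross 7–9 mm further along y. I used the wrist camera instead, and its close-up of the point at the cross confirmed that choice.
- One wrist picture was taken while the arm was still settling, so I took it again at rest.
- In the last check the network missed the jar in the side view. In the scene view it labelled the tall cork stand as the flask ring.
- The punch mark itself is too small to see in the pictures, so the snap is judged from the force alone.

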